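# Match the right fill-time thumbwheel to the left one and fire a trial shot

## Task

The two nozzles of the balloon inflator must fill alike: with a fingertip, flick the lobed edge of the right-hand fill-time thumbwheel clockwise (seen from above), click by click, until it rests with its raised pointer rib pointing the same way as the rib of the left-hand wheel, which is already set and must stay as it is. Only then press the right-hand nozzle fully down for a trial shot and let it spring back up. Just touch and push: leave the left nozzle unpressed, and do not shift or lift the machine or the things standing round it.

Things in the scene. Friction and masses are not known exactly. Their poses are not given: they have to be found in the camera images.
- inflator: pink twin-nozzle balloon inflator, one loose unit with the timer deck on its front, about 5.5 kg, 250 mm wide (y). Origin: under the middle of the pink part, on the worktop; -x points out of its front (to the robot), +y to the robot's left, z up. Pink part: x -96 to +69 mm, 118 mm high in front; carrying handle along y, 186 mm high, at x 1 to 31 mm.
- deck: grey timer deck docked to the inflator's front; same origin and axes as the inflator. x -186 to -98 mm, y -118 to +118 mm, 40 mm high, aluminium top plate. Two black thumbwheels lie flat on it, side by side, and overhang its front edge by 16 mm; each belongs to the nozzle straight behind it.
- wheel_left (a joint): left fill-time thumbwheel, rad, growing clockwise seen from above; the setting to copy. 8 clicks 45 degrees (0.785 rad) apart, at 0, 0.785 ... 5.498. Starts in the 4th, 5th or 6th (2.356, 3.142 or 3.927). Made exactly like the right wheel.
- wheel_right (a joint): right fill-time thumbwheel, rad, growing clockwise seen from above. 8 clicks 45 degrees (0.785 rad) apart, at 0, 0.785 ... 5.498; end stops at -0.17 and 5.67. Starts in the 1st, 2nd or 3rd (0, 0.785 or 1.571): 1 to 5 clicks to go. Sprung detent: pushed past half way (22.5 degrees) it snaps into the next click by itself, else back. Turning takes 2 to 5 N at the lobes.
- hub_left (a point): centre of the steel hub cap on the left wheel's top, on its vertical axis, 67.5 mm above the worktop; x -160, y +64 mm in the inflator's frame.
- hub_right (a point): hub cap centre of the right wheel, on its vertical axis, 67.5 mm up; inflator frame x -160, y -64 mm. Wheel 49 to 63 mm up: disc of 34 mm radius, 8 round lobes 10 mm thick centred 37 mm from the axis (tips 42). In any click two lobes stand 22.5 degrees left and right of straight front (-x); pushing the right one leftwards (+y) along the front to where the left one stood is one click clockwise.
- pointer_left (a point): outer end of the white raised pointer rib (32 mm long, 7 mm wide, 3.5 mm proud) on the left wheel's top, above the lobe it points to: 37 mm from the axis, 66.5 mm above the worktop. At joint value 0 it points 22.5 degrees left of straight front; each click turns it 45 degrees clockwise.
- inflator_nozzle_left (a joint): left nozzle, m: 0 up, 0.004 fully pressed; its spring takes 6 N at 3 mm, 8 N at 4 mm and returns it.
- nozzle_tip_left (a point): top of the left nozzle, a tapered peg (33 mm wide at its foot, 46 mm tall) on the pink body straight behind the left wheel; its top is 169 mm above the worktop; pressed straight down.
- pointer_right (a point): outer end of the white raised pointer rib (32 mm long, 7 mm wide, 3.5 mm proud) on the right wheel's top, above the lobe it points to: 37 mm from the axis, 66.5 mm above the worktop. At joint value 0 it points 22.5 degrees left of straight front; each click turns it 45 degrees clockwise.
- inflator_nozzle_right (a joint): right nozzle, m: 0 up, 0.004 fully pressed; its spring takes 6 N at 3 mm, 8 N at 4 mm and returns it.
- nozzle_tip_right (a point): top of the right nozzle, a tapered peg (33 mm wide at its foot, 46 mm tall) on the pink body straight behind the right wheel; its top is 169 mm above the worktop; pressed straight down.
- weight_a: silver-grey balloon weight, a crimped pouch 45x45x46 mm, right of the deck; loose bystander, to be left alone. Origin: centre of its underside.
- weight_b: gold balloon weight, a crimped pouch 45x45x46 mm, left of the deck; loose bystander, to be left alone. Origin: centre of its underside.
- glue: upright glue stick, 26 mm diameter, 92 mm high, left of the inflator; loose bystander, to be left alone. Origin: centre of its underside.
- reel: ribbon reel with black flanges, 63x66x63 mm, right of the inflator; loose bystander, to be left alone. Origin: centre of its underside.
- roll: white sticker roll, 66 mm diameter, 30 mm high, lying flat; loose bystander, to be left alone. Origin: centre of its underside.
- marker: marker pen lying down, 19x135x21 mm; loose bystander, to be left alone. Origin: centre of its underside.

How it is judged:
By the outcome, as a careful person would: the job done as asked, in the order asked, and still so for the second after the job is handed in, with the robot touching nothing.
It also fails if it takes over 64 s, if anything falls off the work surface, if the arm or the gripper's body presses on something with over 40 N, if the wrist force passes 120 N, or if a joint passes its speed limit or range.

## Robot

A 6-joint arm with a two-finger parallel gripper is mounted at the origin on a cart in front of the work surface, level with it; the furniture and walls round the work are solid. World frame = base frame: x ahead of the robot, y to its left, z up, the work surface at z = 0. Lengths are in mm, angles in rad, forces in N, time in s.
With the tool pointing down it reaches from about 300 to 775 mm from the base axis. Payload 14.6 kg.
Tool frame: the origin (TCP) lies where the fingers leave the gripper's body, on its centre line; the fingertips stand 97 mm ahead of it and the grasp point (between the pads) lies ahead of it (grip_depth is the z of the grasp point in the tool frame, in mm); z points along the fingers, y is the line along which they close (so a half turn about z gives the same grasp; the last joint's range is limited). The gripper opens to 94 mm and grips with 3 to 60 N. Pads are 16 mm wide; open, the fingers measure 119 mm over their backs; the gripper's body (75 mm by 177 mm) begins 78 mm behind the grasp point.
Start: joints at [-1.215, 0.3, 1.521, -0, 1.321, -0.067], TCP at [225.666, -501.563, 302.646] pointing down, gripper open.
Joint ranges: [-3.03, 3.03], [-0.79, 2.21], [0.23, 2.52], [-1.04, 4.18], [0, 3.07], [-2.55, 2.55]. Speed limits (rad/s): [2.22, 2.22, 2.57, 3.14, 3.14, 3.14].

## Interface

Orientations are given as [roll, pitch, yaw] about the fixed x, y, z axes, in that order (R = Rz(yaw) Ry(pitch) Rx(roll)).
In Python, from cell import read_state, camera, sign_off, regions_of, spot_point, grip_depth gives the robot as it stands. The module is installed in compiled form; this text tells all that it offers.
- The arm moves only by the tool send_rows, never from a script. Its argument "series" is a list of rows, each a list of 3 entries, a list of its own where there are three numbers: the shift along the world's x, y, z in mm, then the turn about the world's z in degrees, then the closure, from -1 (fully open) to 1 (shut), so that 0 is half open. A call has 1 to 12 rows; each row shifts and turns the commanded pose from where the row before left it; what a row does not reach is not made up. A row lasts 1/10 s, in which the tool goes at most 50 mm and 8.59 degrees, less where a joint would pass 70% of its speed; a pose out of reach is approached as far as the arm can. A call is refused whole if a number of a shift passes 50 or a number of a turn 8.59, either way. A call with a gripper value outside its range is refused whole. The fingers move at their own pace and stop on an object; "squeeze" is the grip in N (left out, the last holds). Time passes only in rows, so rows that do not move let the fingers close. It gives the time, the measured TCP pose, the force, the opening and the grip force at its end, in the units of the state.
- read_state(): the state, without advancing time (a new reading comes with each control period).
- camera(name): name is "scene" or "side" or "wrist"; returns a dict with "color" (480x640x3 uint8, blue, green, red), "fx", "fy", "cx", "cy" (pixels), "dist" ([k1, k2, p1, p2, k3] as OpenCV has them; the pictures are not rectified), "camera_from_world" (4x4, takes a point from world to camera coordinates). Camera axes: x right, y down, z forward; pixel columns grow to the right and rows downward; lengths in mm; the calibration is good to about 2 mm. A picture is of the moment at which its call begins. There is no depth.
- sign_off(): hands the job in; it is judged then, once.
Trained networks look in a picture, given as the dict that the camera call returned (one of the last four; its "shot" number tells which), for a name from the list of things; names that differ only in an ending like _2 or _b are one class to them, and where a whole thing is asked for, a point or a joint stands for the part that bears it (a point fixed in the world has none). Each returns a list of dicts, best first, with "confidence" (0 to 1); they miss things now and then, are a little off and sometimes report something else, mostly with a low value. They report only what shows in the picture. A call takes as long as a camera call.
- regions_of(thing, picture): "mask" (480x640 bool, what is visible of it).
- spot_point(thing, picture): "point" ([x, y, z] in mm, in the coordinates of the camera as it stood for that picture, good to about 4 mm: a listed point, or the origin of a listed thing).
The state is a dict: "clock": time; "joints": joint angles; "qd": joint speeds; "effort": joint torques, N m; "eef_pos": TCP position; "eef_rot": TCP orientation; "wrist_force": force on the tool from outside, world axes, zero at the start; "moment": the same for the moment, N m; "finger_gap": finger opening in mm; "finger_force": force on a finger pad.
Only numpy, scipy, OpenCV 4.12 (cv2) and the standard library are available. Lean on these libraries where they do the work, as an engineer would, in place of code of your own. Each camera call takes 0.05 s, during which the arm holds its last target. There are 200 camera calls.

## Working session

There is one attempt and no reset: what is moved stays moved. The work goes in short steps, Python scripts to look and compute and a tool call to move; the robot and the scene stay as the last step left them, time stands still between calls to the robot, and variables do not carry over. Pictures are saved under pics/ and viewed, at most 10 in all, crops included, and the job is handed in when it is done.

Besides the shell and the picture viewer there is one more tool, called after ">>>" as a command line: name --argument value ..., lists and objects as JSON in quotes. send_rows: Moves the arm, as the interface text tells. Its arguments: {"type":"object","properties":{"series":{"type":"array"},"squeeze":{"type":"number"}},"required":["series"]}

```bash
mkdir -p pics; cat > h.py <<'E'
import numpy as np,cv2
from cell import *
def world(p,pic):
    return (np.linalg.inv(pic["camera_from_world"])@np.r_[p,1])[:3]
def pix(w,pic):
    T=pic["camera_from_world"];c=(T@np.r_[w,1])[:3]
    K=np.array([[pic["fx"],0,pic["cx"]],[0,pic["fy"],pic["cy"]],[0,0,1.]])
    return cv2.projectPoints(c.reshape(1,3),np.zeros(3),np.zeros(3),K,np.array(pic["dist"],float))[0].ravel()
E
python3 - <<'E'
from h import *
s=read_state();print(s["clock"],s["eef_pos"],s["eef_rot"],s["finger_gap"],grip_depth)
names="inflator hub_left hub_right pointer_left pointer_right nozzle_tip_left nozzle_tip_right weight_a weight_b glue reel roll marker".split()
for c in("scene","side"):
    p=camera(c);cv2.imwrite(f"pics/{c}0.png",p["color"])
    print(c,np.linalg.inv(p["camera_from_world"])[:3,3].round())
    for n in names:
        for d in spot_point(n,p)[:2]: w=world(d["point"],p);print(n,round(d["confidence"],2),w.round(1),pix(w,p).round())
E
```

```text
0.0 [ 225.60630713 -501.43876261  302.07576091] [-3.14039133e+00 -6.44901857e-05  4.22771677e-01] 94.12673463680844 78.39999999999999
scene [ 91. 360. 852.]
inflator 0.59 [ 643.1 -191.8   -7.4] [339. 231.]
hub_left 0.63 [ 475.7 -158.2   67.5] [384. 258.]
hub_right 0.79 [ 498.8 -286.9   64.6] [416. 223.]
pointer_left 0.63 [ 510.2 -169.9   68.3] [376. 246.]
nozzle_tip_left 0.76 [ 590.9 -138.6  165.1] [340. 201.]
nozzle_tip_right 0.5 [ 612.  -266.   164.8] [375. 168.]
weight_a 0.83 [460.6 -49.9  -1.2] [352. 311.]
weight_a 0.48 [ 537.7 -368.2   -1.1] [421. 216.]
weight_b 0.83 [460.6 -49.9  -1.2] [352. 311.]
weight_b 0.48 [ 537.7 -368.2   -1.1] [421. 216.]
glue 0.96 [567.3 -46.3  -3. ] [316. 282.]
roll 0.58 [463.6 231.2  -3.6] [242. 400.]
roll 0.5 [ 612.4 -261.7  165.5] [374. 169.]
marker 0.92 [516.6 222.1  -4.7] [229. 377.]
side [ 469. -853.  844.]
inflator 0.94 [ 6.474e+02 -1.929e+02 -4.000e-01] [337. 320.]
hub_left 0.83 [ 478.5 -159.7   65.7] [258. 298.]
pointer_right 0.93 [ 480.4 -252.7   63.4] [263. 334.]
pointer_right 0.31 [ 513.7 -167.    67.4] [275. 299.]
nozzle_tip_left 0.66 [ 590.3 -138.4  171.1] [308. 250.]
nozzle_tip_right 0.83 [ 613.8 -268.6  168.2] [332. 297.]
nozzle_tip_right 0.57 [ 499.9 -281.3   67.4] [274. 343.]
weight_a 0.93 [ 535.6 -375.1    0.9] [300. 400.]
weight_a 0.79 [461.7 -53.2   2.4] [249. 284.]
weight_b 0.93 [ 535.6 -375.1    0.9] [300. 400.]
weight_b 0.79 [461.7 -53.2   2.4] [249. 284.]
glue 0.3 [ 515.5 -167.8   66.5] [276. 299.]
reel 0.91 [ 676.  -363.     3.8] [369. 384.]
roll 0.95 [461.  226.9   0.7] [242. 212.]
marker 0.6 [ 645.6 -195.1   -2.3] [337. 322.]
marker 0.48 [5.196e+02 2.206e+02 4.000e-01] [263. 211.]
```

```bash
python3 - <<'E'
import cv2
a=cv2.imread("pics/side0.png")[220:440,200:440];cv2.imwrite("pics/sc.png",cv2.resize(a,None,fx=2.7,fy=2.7,interpolation=3)[:590])
E
```

```text
(no output)
```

View pics/sc.png

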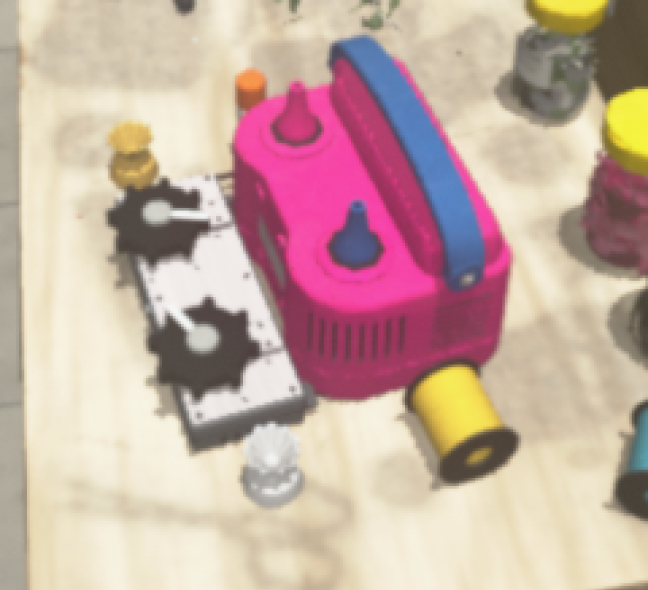

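View pics/scene0.png

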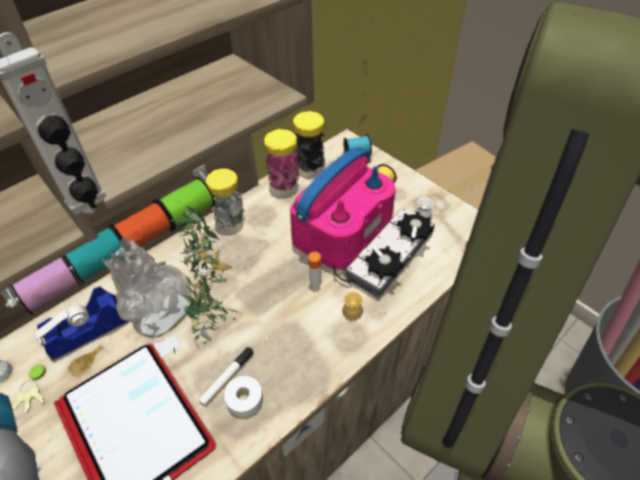

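>>> send_rows --series '[[[20,20,0],7.6,1],[[20,20,0],7.6,1],[[20,20,0],7.6,1],[[20,20,0],7.6,1],[[20,20,0],7.6,1],[[20,20,0],7.6,1],[[20,20,0],7.6,1],[[20,20,0],7.6,1],[[20,20,0],7.6,1],[[20,15,0],7.2,1],[[0,0,0],0,1],[[0,0,0],0,1]]' --squeeze 5

```text
clock: 2.6
eef_pos: [425.7, -306.5, 302.5]
eef_rot: [-3.141, -0.0, 1.741]
wrist_force: [-0.4, -0.3, -0.8]
finger_gap: 1.8
finger_force: 0.0
```

```bash
cat >> h.py <<'E'
M={"hub_left":(-160,64,67.5),"hub_right":(-160,-64,67.5),"nozzle_tip_left":(-45,64,169),"nozzle_tip_right":(-45,-64,169)}
E
python3 - <<'E'
from h import *
s=read_state();print(s["clock"],s["eef_pos"],s["eef_rot"],s["finger_gap"],s["joints"],s["wrist_force"])
p=camera("wrist");cv2.imwrite("pics/w1.png",p["color"])
print(np.linalg.inv(p["camera_from_world"])[:3].round(2))
for n in "hub_left hub_right pointer_left pointer_right nozzle_tip_left nozzle_tip_right inflator".split():
    for d in spot_point(n,p)[:2]: w=world(d["point"],p);print(n,round(d["confidence"],2),w.round(1),pix(w,p).round())
E
```

```text
2.6 [ 425.65894668 -306.49990663  302.54936235] [-3.14137804e+00 -3.33188817e-05  1.74111473e+00] 1.767914052651092 [-6.93849526e-01  2.43322169e-01  1.59305183e+00 -1.46726820e-04
  1.30538334e+00 -8.64129433e-01] [-0.36561226 -0.29759212 -0.76226994]
[[ 9.9000e-01  1.6000e-01  4.0000e-02  4.1373e+02]
 [ 1.7000e-01 -9.5000e-01 -2.4000e-01 -2.3616e+02]
 [-0.0000e+00  2.5000e-01 -9.7000e-01  3.8422e+02]]
hub_left 0.57 [ 477.5 -162.    70.2] [410.  68.]
hub_left 0.44 [ 479.5 -256.    65.5] [386. 181.]
hub_right 0.69 [ 493.7 -282.3   66. ] [396. 212.]
pointer_left 0.81 [ 513.6 -169.2   68.5] [449.  86.]
pointer_right 0.97 [ 479.1 -256.9   65.3] [386. 182.]
nozzle_tip_right 0.7 [ 613.  -267.9  168.1] [612. 251.]
inflator 0.79 [ 647.  -193.7   -3.1] [539. 144.]
```

View pics/w1.png

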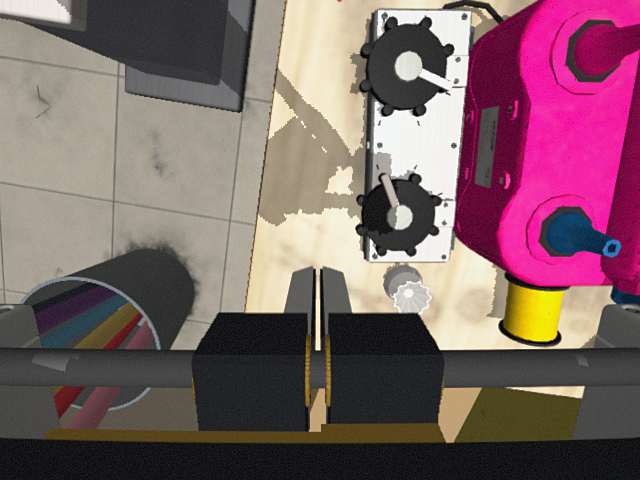

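```bash
cat >> h.py <<'E'
def back(uv,z,pic):
    K=np.array([[pic["fx"],0,pic["cx"]],[0,pic["fy"],pic["cy"]],[0,0,1.]])
    r=cv2.undistortPoints(np.array(uv,float).reshape(1,1,2),K,np.array(pic["dist"],float)).ravel()
    T=np.linalg.inv(pic["camera_from_world"]);d=T[:3,:3]@np.r_[r,1];o=T[:3,3]
    return o+d*(z-o[2])/d[2]
E
python3 - <<'E'
from h import *
p=camera("wrist");s=camera("side")
for uv in[(400,217),(408,66)]:print(back(uv,67.5,p).round(1))
print("nozzle",back((612,247),169,p).round(1))
for uv in[(274.4,345.2),(258.1,298.5)]:print(back(uv,67.5,s).round(1))
st=read_state();y=st["eef_rot"][2];ty=np.array([np.sin(y),-np.cos(y),0]);tx=np.array([np.cos(y),np.sin(y),0])
b=st["eef_pos"]-[0,0,97]
for k in(-12.5,0,12.5):
  for j in(-8,8):print(k,j,pix(b+k*ty+j*tx,p).round(1))
a=p["color"][240:330,260:380];cv2.imwrite("pics/tip.png",cv2.resize(a,None,fx=6,fy=6,interpolation=0))
E
```

```text
[ 498.1 -285.9   67.5]
[ 476.3 -160.5   67.5]
nozzle [ 611.2 -265.7  169. ]
[ 499.4 -286.9   67.5]
[ 478.6 -161.3   67.5]
-12.5 -8 [294.5 295.9]
-12.5 8 [294.  268.1]
0 -8 [317.5 295.9]
0 8 [317.5 268.1]
12.5 -8 [340.5 295.9]
12.5 8 [341.  268.1]
```

View pics/tip.png

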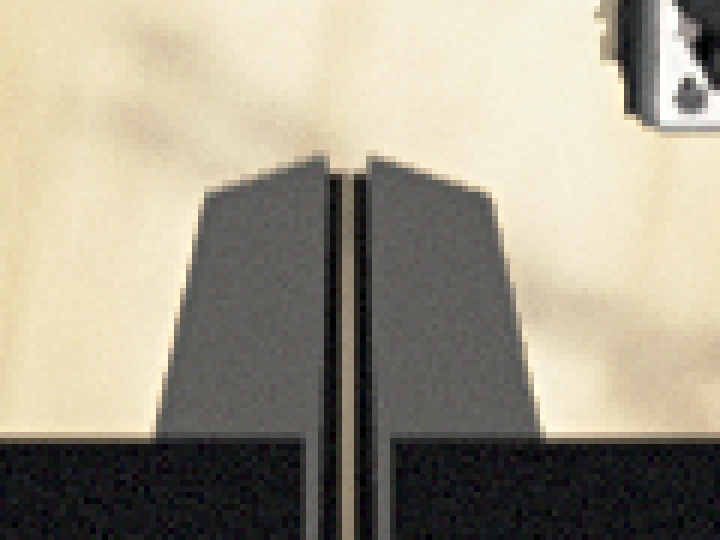

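>>> send_rows --series '[[[14,-23,-20],0,1],[[0,0,-30],0,1],[[0,0,-30],0,1],[[0,0,-30],0,1],[[0,0,-30],0,1],[[0,0,-27.5],0,1],[[0,0,0],0,1],[[0,0,0],0,1],[[7.4,1.3,0],0,1],[[7.4,1.3,0],0,1],[[0,0,0],0,1],[[0,0,0],0,1]]'

```text
clock: 4.3
eef_pos: [454.8, -326.9, 135.6]
eef_rot: [3.141, 0.0, 1.743]
wrist_force: [-0.5, -1.0, -1.0]
finger_gap: 0.4
finger_force: 0.0
```

```bash
python3 - <<'E'
from h import *
s=read_state();print(s["clock"],s["eef_pos"],s["eef_rot"],s["wrist_force"])
p=camera("wrist");cv2.imwrite("pics/w2.png",p["color"])
for uv in[(1,1)]:pass
for n in "hub_right pointer_right pointer_left hub_left".split():
    for d in spot_point(n,p)[:1]: w=world(d["point"],p);print(n,round(d["confidence"],2),w.round(1),pix(w,p).round())
E
```

```text
4.3 [ 454.79857486 -326.86601003  135.55918282] [3.14120747e+00 4.86012008e-04 1.74282111e+00] [-0.53335803 -0.9570429  -1.03443687]
hub_right 0.7 [ 496.3 -280.8   67.4] [430. 224.]
pointer_right 0.94 [ 478.9 -256.9   65.4] [402. 162.]
```

View pics/w2.png

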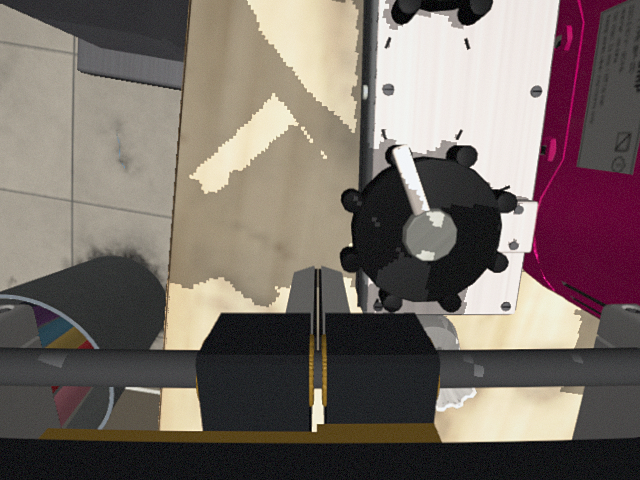

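>>> send_rows --series '[[[1.5,0.25,0],0,1],[[-0.9,5.4,0],0,1],[[-0.9,5.4,0],0,1],[[-0.5,2.7,0],0,1],[[-0.5,2.7,0],0,1],[[0,0,0],0,1]]'

```text
clock: 5.15
eef_pos: [453.0, -310.1, 135.1]
eef_rot: [-3.141, -0.0, 1.742]
wrist_force: [-1.1, -0.0, 0.1]
finger_gap: 0.5
finger_force: 0.0
```

>>> send_rows --series '[[[-0.5,2.7,0],0,1],[[-0.4,2.7,0],0,1],[[0,0,0],0,1]]'

```text
clock: 5.45
eef_pos: [452.2, -304.6, 135.1]
eef_rot: [-3.141, -0.0, 1.743]
wrist_force: [-0.9, 0.5, 0.1]
finger_gap: 0.8
finger_force: 0.5
```

>>> send_rows --series '[[[-0.5,2.7,0],0,1],[[-0.4,2.7,0],0,1],[[-0.5,2.7,0],0,1],[[-0.4,2.7,0],0,1],[[0,0,0],0,1]]'

```text
clock: 5.95
eef_pos: [450.5, -294.1, 135.2]
eef_rot: [3.141, -0.0, 1.742]
wrist_force: [-0.3, -0.5, 0.4]
finger_gap: 0.2
finger_force: 0.3
```

```bash
python3 - <<'E'
from h import *
s=read_state();print(s["clock"],s["eef_pos"],s["wrist_force"])
p=camera("wrist");cv2.imwrite("pics/w3.png",p["color"][60:360,200:600])
for n in "hub_right pointer_right".split():
    for d in spot_point(n,p)[:1]: w=world(d["point"],p);print(n,round(d["confidence"],2),w.round(1),pix(w,p).round())
E
```

```text
5.95 [ 450.47879146 -294.08183729  135.1701184 ] [-0.30925394 -0.47746239  0.36274102]
hub_right 0.93 [ 495.7 -285.    66.6] [417. 303.]
pointer_right 0.77 [ 508.1 -248.9   65.4] [463. 232.]
```

View pics/w3.png

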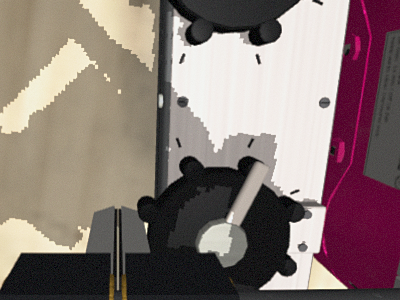

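>>> send_rows --series '[[[-7.4,-1.25,0],0,1],[[-7.4,-1.25,0],0,1],[[1.9,-11,0],0,1],[[1.9,-11,0],0,1],[[1.8,-10.6,0],0,1],[[0,0,0],0,1],[[7.4,1.25,0],0,1],[[7.4,1.25,0],0,1],[[0,0,0],0,1],[[-0.9,5.4,0],0,1],[[-0.9,5.4,0],0,1]]'

```text
clock: 7.2
eef_pos: [453.4, -316.3, 135.1]
eef_rot: [-3.139, 0.001, 1.743]
wrist_force: [-15.8, -11.3, 2.6]
finger_gap: 0.2
finger_force: 7.2
```

>>> send_rows --series '[[[-0.5,2.7,0],0,1],[[-0.5,2.7,0],0,1],[[-0.4,2.7,0],0,1],[[-0.5,2.7,0],0,1],[[-0.4,2.7,0],0,1],[[-0.5,2.7,0],0,1],[[-0.5,2.7,0],0,1],[[-0.4,2.7,0],0,1],[[0,0,0],0,1]]'

```text
clock: 8.1
eef_pos: [450.6, -294.1, 135.2]
eef_rot: [3.141, -0.0, 1.742]
wrist_force: [-0.6, 0.7, -1.6]
finger_gap: 0.1
finger_force: 0.5
```

```bash
python3 - <<'E'
from h import *
s=read_state();print(s["clock"],s["eef_pos"],s["wrist_force"])
for c in ("wrist","side"):
  p=camera(c);cv2.imwrite(f"pics/{c}4.png",p["color"])
  for n in "hub_right pointer_right".split():
    for d in spot_point(n,p)[:1]: w=world(d["point"],p);print(n,round(d["confidence"],2),w.round(1),pix(w,p).round())
E
```

```text
8.1 [ 450.64005562 -294.13394934  135.16742068] [-0.62650346  0.67259634 -1.61208815]
hub_right 0.95 [ 495.3 -281.7   67.9] [419. 297.]
pointer_right 0.94 [ 528.7 -265.3   64.5] [496. 273.]
hub_right 0.95 [ 500.8 -280.5   72.9] [275. 341.]
pointer_right 0.94 [ 532.1 -265.4   65.3] [290. 335.]
```

```bash
python3 - <<'E'
import cv2,numpy as np
a=cv2.imread("pics/w3.png",0);b=cv2.imread("pics/wrist4.png",0)
t=a[0:130,130:395]
r=cv2.matchTemplate(b,t,5);print(cv2.minMaxLoc(r)[1::2],(330,60))
a=cv2.imread("pics/side0.png",0);b=cv2.imread("pics/side4.png",0)
t=a[230:340,285:395];r=cv2.matchTemplate(b,t,5);m=cv2.minMaxLoc(r);print(m[1::2]);x,y=m[3];print(r[y,x-1:x+2],r[y-1:y+2,x])
E
```

```text
(0.9968087673187256, (330, 60)) (330, 60)
(0.9277286529541016, (285, 230))
[0.9097021  0.92772865 0.9102526 ] [0.91270804 0.92772865 0.9261828 ]
```

>>> send_rows --series '[[[-7.4,-1.25,0],0,1],[[-7.4,-1.25,0],0,1],[[1.9,-11,0],0,1],[[1.9,-11,0],0,1],[[1.8,-10.6,0],0,1],[[0,0,0],0,1],[[7,1.2,0],0,1],[[7,1.2,0],0,1],[[0,0,0],0,1]]'

```text
clock: 9.3
eef_pos: [456.3, -326.7, 135.1]
eef_rot: [3.141, 0.0, 1.743]
wrist_force: [-0.4, -1.0, -0.2]
finger_gap: 0.6
finger_force: 0.0
```

>>> send_rows --series '[[[-0.5,2.7,0],0,1],[[-0.4,2.7,0],0,1],[[-0.5,2.7,0],0,1],[[-0.4,2.7,0],0,1]]'

```text
clock: 9.7
eef_pos: [452.8, -316.8, 135.2]
eef_rot: [-3.14, 0.001, 1.742]
wrist_force: [-9.9, -6.8, 0.8]
finger_gap: 0.3
finger_force: 6.0
```

>>> send_rows --series '[[[-0.5,2.7,0],0,1],[[-0.5,2.7,0],0,1],[[-0.4,2.7,0],0,1],[[-0.5,2.7,0],0,1],[[-0.4,2.7,0],0,1],[[-0.5,2.7,0],0,1],[[-0.5,2.7,0],0,1],[[-0.4,2.7,0],0,1],[[0,0,0],0,1]]'

```text
clock: 10.6
eef_pos: [448.0, -295.5, 135.1]
eef_rot: [-3.137, 0.0, 1.742]
wrist_force: [-20.3, -11.5, 5.7]
finger_gap: 0.1
finger_force: 10.2
```

>>> send_rows --series '[[[-7.4,-1.25,0],0,1],[[-7.4,-1.25,0],0,1],[[-7.4,-1.25,0],0,1],[[0,0,40],0,1],[[0,0,40],0,1],[[0,0,40],0,1],[[0,0,40],0,1],[[0,0,0],0,1],[[0,0,0],0,1]]'

```text
clock: 11.5
eef_pos: [427.5, -298.5, 295.3]
eef_rot: [3.141, 0.001, 1.742]
wrist_force: [-0.8, 0.6, -1.7]
finger_gap: 0.6
finger_force: 0.0
```

```bash
python3 - <<'E'
from h import *
s=read_state();print(s["clock"],s["eef_pos"],s["eef_rot"],s["wrist_force"])
for c in ("wrist","side"):
  p=camera(c);cv2.imwrite(f"pics/{c}5.png",p["color"])
  for n in "hub_left pointer_left hub_right pointer_right nozzle_tip_right".split():
    for d in spot_point(n,p)[:1]: w=world(d["point"],p);print(n,round(d["confidence"],2),w.round(1),pix(w,p).round())
E
```

```text
11.5 [ 427.4707305  -298.45440904  295.32743039] [3.14069633e+00 7.77893482e-04 1.74234928e+00] [-0.77888916  0.63767229 -1.7298258 ]
hub_left 0.71 [ 476.1 -162.3   69.2] [405.  76.]
pointer_left 0.89 [ 515.1 -168.3   66.9] [449.  93.]
hub_right 0.65 [ 495.4 -283.2   65. ] [394. 223.]
pointer_right 0.82 [ 534.4 -296.5   65.3] [433. 244.]
nozzle_tip_right 0.93 [ 608.9 -263.5  167.4] [609. 258.]
hub_left 0.86 [ 477.3 -156.5   65.4] [257. 298.]
pointer_left 0.38 [521.5 219.    2.4] [263. 211.]
hub_right 0.85 [ 499.3 -284.    69.8] [274. 343.]
pointer_right 0.87 [ 535.4 -292.1   65.5] [293. 346.]
nozzle_tip_right 0.79 [ 617.1 -265.5  168.1] [334. 296.]
```

View pics/wrist5.png

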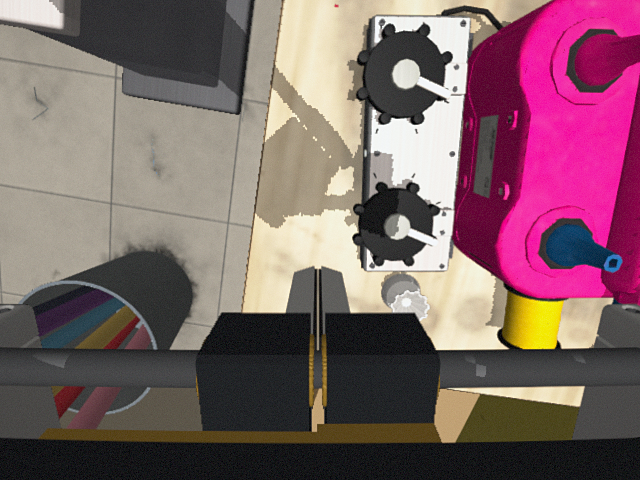

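```bash
python3 - <<'E'
import cv2,numpy as np
f=lambda n:cv2.imread(n)
a=f("pics/side0.png");b=f("pics/side5.png")
for nm,sl in dict(pink=np.s_[230:365,290:395],bg=np.s_[200:280,380:470],tab=np.s_[405:470,230:330]).items():
  A=a[sl].astype(np.float32).mean(2);B=b[sl].astype(np.float32).mean(2)
  try:
    W=np.eye(2,3,dtype=np.float32);c,W=cv2.findTransformECC(A,B,W,cv2.MOTION_EUCLIDEAN,(3,200,1e-6));print(nm,c,W.round(4).tolist())
    W=np.eye(2,3,dtype=np.float32);c,W=cv2.findTransformECC(A,B,W,cv2.MOTION_TRANSLATION,(3,200,1e-6));print(nm,c,W.round(4).tolist())
  except Exception as e:print(nm,e)
from h import *
p=camera("wrist")
for uv,z in[((398,227),67.5),((406,73),67.5),((612,262),169)]:print(back(uv,z,p).round(1))
E
```

```text
pink 0.9929325358008932 [[1.0, 0.0007999999797903001, -0.06889999657869339], [-0.0007999999797903001, 1.0, 0.15760000050067902]]
pink 0.9930475073394301 [[1.0, 0.0, -0.01510000042617321], [0.0, 1.0, 0.11789999902248383]]
bg 0.9999923935273795 [[1.0, 0.0, 0.0044999998062849045], [-0.0, 1.0, 0.0003000000142492354]]
bg 0.9999923935273795 [[1.0, 0.0, 0.004800000227987766], [0.0, 1.0, 0.0]]
tab 0.9999884678172435 [[1.0, 9.999999747378752e-05, 0.0038999998942017555], [-9.999999747378752e-05, 1.0, 0.00989999994635582]]
tab 0.9999884678172435 [[1.0, 0.0, 0.00570000009611249], [0.0, 1.0, 0.0066999997943639755]]
[ 498.6 -285.5   67.5]
[ 476.4 -159.4   67.5]
[ 610.1 -265.4  169. ]
```

>>> send_rows --series '[[[30,5,0],0,1],[[30,5,0],0,1],[[30,5,0],0,1],[[30,5,0],0,1],[[30,6,0],0,1],[[34,6,0],0,1],[[0,0,-10],0,1],[[0,0,-10],0,1],[[0,0,0],0,1],[[0,0,0],0,1]]'

```text
clock: 13.15
eef_pos: [611.0, -267.0, 275.3]
eef_rot: [-3.141, -0.0, 1.742]
wrist_force: [0.4, -0.4, 1.0]
finger_gap: 0.7
finger_force: 0.0
```

```bash
python3 - <<'E'
from h import *
p=camera("wrist");s=camera("side")
cv2.imwrite("pics/n6.png",np.hstack([p["color"][120:420,180:480],cv2.resize(s["color"][240:340,280:380],(300,300))]))
st=read_state();print(st["eef_pos"],pix(st["eef_pos"]-[0,0,97],s))
E
```

```text
[ 611.25208261 -266.95097223  276.02432102] [330.97022221 292.56456868]
```

View pics/n6.png

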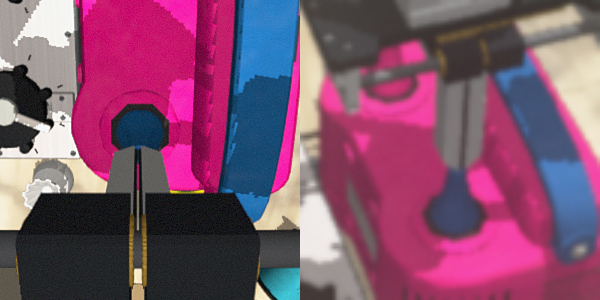

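The closed fingertips stand centred over the right nozzle in both views (wrist crop nozzle foot at (140,127), side crop tip at (458,170)). Pressing now.

>>> send_rows --series '[[[0,0,-3],0,1],[[0,0,-3],0,1],[[0,0,-2],0,1],[[0,0,-1],0,1],[[0,0,0],0,1]]'

```text
clock: 13.75
eef_pos: [611.6, -266.6, 266.0]
eef_rot: [-3.141, -0.0, 1.742]
wrist_force: [-0.3, 0.9, 0.5]
finger_gap: 0.3
finger_force: 0.1
```

>>> send_rows --series '[[[0,0,-1],0,1],[[0,0,-1],0,1],[[0,0,0],0,1],[[0,0,0],0,1]]'

```text
clock: 14.15
eef_pos: [611.7, -266.6, 264.4]
eef_rot: [3.141, 0.0, 1.742]
wrist_force: [-0.8, 0.7, 3.4]
finger_gap: 0.5
finger_force: 1.7
```

>>> send_rows --series '[[[0,0,-1],0,1],[[0,0,-1],0,1],[[0,0,0],0,1],[[0,0,0],0,1]]'

```text
clock: 14.55
eef_pos: [611.7, -266.6, 262.7]
eef_rot: [3.141, 0.0, 1.742]
wrist_force: [-1.1, 0.2, 6.7]
finger_gap: 0.8
finger_force: 3.2
```

>>> send_rows --series '[[[0,0,-0.8],0,1],[[0,0,0],0,1],[[0,0,0],0,1]]'

```text
clock: 14.85
eef_pos: [611.7, -266.6, 262.1]
eef_rot: [3.141, 0.001, 1.742]
wrist_force: [-2.1, 0.8, 8.1]
finger_gap: 0.7
finger_force: 3.9
```

>>> send_rows --series '[[[0,0,-0.8],0,1],[[0,0,0],0,1],[[0,0,0],0,1]]'

```text
clock: 15.15
eef_pos: [611.8, -266.6, 262.0]
eef_rot: [3.14, 0.001, 1.742]
wrist_force: [-3.4, 1.2, 12.8]
finger_gap: 0.7
finger_force: 6.1
```

>>> send_rows --series '[[[0,0,-0.4],0,1],[[0,0,0],0,1],[[0,0,0],0,1]]'

```text
clock: 15.45
eef_pos: [611.8, -266.6, 261.9]
eef_rot: [3.14, 0.001, 1.742]
wrist_force: [-4.7, 1.3, 14.7]
finger_gap: 0.9
finger_force: 7.3
```

>>> send_rows --series '[[[0,0,1],0,1],[[0,0,2],0,1],[[0,0,3],0,1],[[0,0,6],0,1],[[0,0,15],0,1],[[0,0,30],0,1],[[0,0,40],0,1],[[0,0,0],0,1],[[0,0,0],0,1]]'

```text
clock: 16.35
eef_pos: [611.7, -266.5, 358.5]
eef_rot: [3.14, 0.001, 1.742]
wrist_force: [0.3, 0.8, -0.2]
finger_gap: 0.4
finger_force: 0.0
```

```bash
python3 - <<'E'
from h import *
s=camera("side");b=s["color"];a=cv2.imread("pics/side0.png")
cv2.imwrite("pics/f7.png",cv2.resize(b[260:420,230:400],None,fx=3,fy=3))
A,B=[i[290:410,245:300].astype(np.float32).mean(2) for i in (a,b)]
W=np.eye(2,3,dtype=np.float32);print(cv2.findTransformECC(A,B,W,cv2.MOTION_TRANSLATION,(3,200,1e-6)))
for n in "hub_right pointer_right hub_left pointer_left nozzle_tip_right".split():
    for d in spot_point(n,s)[:1]: w=world(d["point"],s);print(n,round(d["confidence"],2),w.round(1))
E
```

```text
(0.8862896905173, array([[ 1.        ,  0.        ,  0.12459946],
       [ 0.        ,  1.        , -0.14097263]], dtype=float32))
hub_right 0.91 [ 499.2 -280.8   69.4]
pointer_right 0.73 [ 534.6 -292.4   64.6]
hub_left 0.97 [ 477.  -159.2   66.7]
pointer_left 0.75 [ 537.  -294.3   64.3]
nozzle_tip_right 0.68 [ 613.7 -265.5  170.4]
```

View pics/f7.png

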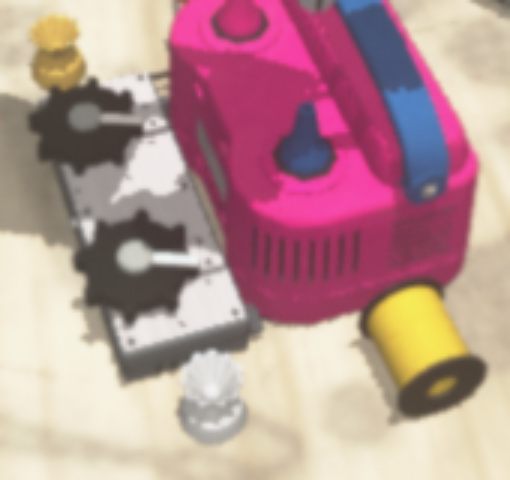

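Both ribs are parallel (left from (85,117) to (135,121), right from (133,257) to (195,258)), the right nozzle is back up, and the arm is clear.

```bash
python3 -c "
from cell import sign_off;print(sign_off())"
```

```text
the job is handed in; nothing more can be done
None
```

I turned the right wheel three clicks clockwise so its rib matches the left wheel's, then pressed the right nozzle fully down once; it sprang back up, nothing visibly moved, and the job is handed in at about 16 s.

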